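# Lift a freshly dipped lens with the lens tongs

### The arm

A 7-joint arm with a two-finger parallel gripper is mounted at the origin on the work surface; the furniture and walls round the work are solid. World frame = base frame: x ahead of the robot, y to its left, z up, the work surface at z = 0. Lengths are in m, angles in rad, forces in N, time in s.
With the tool pointing down it reaches from about 0.35 to 0.9 m from the base axis. Payload 8.1 kg.
Tool frame: the origin (TCP) lies at the centre of the arm's flange, where the gripper is bolted on; the fingertips stand 178 mm ahead of it and the grasp point (between the pads) lies 159 mm ahead of it; z points along the fingers, y is the line along which they close (so a half turn about z gives the same grasp; the last joint's range is limited). The gripper opens to 92 mm and grips with 3 to 60 N. Pads are 19 mm wide; open, the fingers measure 130 mm over their backs; the gripper's body (75 mm by 190 mm) begins 47 mm behind the grasp point.
Start: joints at [1.192, 0.434, 0.025, 1.573, -0.012, 1.134, -0.075], TCP at [0.17, -0.601, 0.405] pointing down, gripper open.
Joint ranges: [-2.62, 2.62], [-0.44, 2.09], [-1.27, 1.32], [0.08, 2.57], [-1.32, 4.46], [0.12, 2], [-2.74, 2.74]. Speed limits (rad/s): [2.22, 2.22, 3.01, 3.01, 3.14, 3.14, 3.14].

### API

Orientations are given as a rotation vector (axis times angle).
In Python, from cell import arm gives the robot as it stands. The module is installed in compiled form; this text tells all that it offers.
- The arm moves only by the shell command python3 -m inch 'ROWS' [FORCE]. ROWS is text: rows parted by semicolons, each of 5 numbers parted by spaces: the shift along the tool's x, y, z in m, then the turn about the tool's z in rad, then the finger opening in m, from 0 to 0.0918. In form: x y z roll fingers; .... A call has 1 to 5 rows; each row is the pose to reach, as a shift and turn from the pose commanded when the call began, along the tool's axes at that moment; what a row does not reach only later rows make up. A row lasts 1/10 s, in which the tool goes at most 50 mm and 8.59 degrees, less where a joint would pass 70% of its speed; a pose out of reach is approached as far as the arm can. A call with a gripper value outside its range is refused whole. The fingers move at their own pace and stop on an object; FORCE is the grip in N (left out, the last holds). Time passes only in rows, so rows that repeat a pose let the fingers close. It gives the time, the measured TCP pose, the force, the opening and the grip force at its end, in the units of the state.
- arm.observe(): the state, without advancing time (a new reading comes with each control period).
- arm.get_image(name): name is "side" or "top" or "wrist"; returns the picture (400x640x3 uint8, red, green, blue); there is no depth.
- arm.get_calibration(name): a dict with "intrinsics" (3x3 intrinsics, pixels), "pose" (4x4, takes a point from camera to world coordinates). Camera axes: x right, y up, looking along -z (the intrinsics and any distortion apply to the point x, -y, -z); pixel columns grow to the right and rows downward; lengths in m; the calibration is good to about 2 mm. A picture is of the moment at which its call begins: read the wrist's pose just before it. get_calibration takes no time and is no camera call; for the wrist camera it gives the pose at the moment of the call.
- arm.sign_off(): hands the job in; it is judged then, once.
Trained networks look in the newest picture that a camera, given by its name, has taken for a name from the list of things; names that differ only in an ending like _2 or _b are one class to them, and where a whole thing is asked for, a point or a joint stands for the part that bears it (a point fixed in the world has none). Each returns a list of dicts, best first, with "conf" (0 to 1); they miss things now and then, are a little off and sometimes report something else, mostly with a low value. They report only what shows in the picture. A call takes as long as a camera call. They do not tell look-alikes from the thing itself.
- arm.look_for(camera, query): "point" ([row, column] in pixels, amid what is visible of it).
- arm.silhouettes(camera, query): "region" (400x640 bool, what is visible of it) and "point" ([row, column] in pixels, amid what is visible of it).
- arm.place_of(camera, query): "point" ([row, column] in pixels: a listed point, or the origin of a listed thing).
The state is a dict: "clock": time; "joints": joint angles; "dq": joint speeds; "joint_efforts": joint torques, N m; "position": TCP position; "ee_rot": TCP orientation; "force": force on the tool from outside, world axes, zero at the start; "ft_torque": the same for the moment, N m; "width": opening from 0.0 (shut) to 1.0 (fully open); "gripper_force": force on a finger pad.
Only numpy, scipy, OpenCV 4.12 (cv2) and the standard library are available. Lean on these libraries where they do the work, as an engineer would, in place of code of your own. Each camera call takes 0.05 s, during which the arm holds its last target. There are 200 camera calls.

### The job

The round lens on the drip stand has just been dipped and must not be touched by the gripper. Take the spring tongs from their rest, close their jaws round the edge of the lens and lift it with them, at least 10 cm above its stand; finish while still gripping the tongs with the lens held in the air. Leave the oil pot, the white bar and the brown spectacle frame where they are.

Things in the scene. Friction and masses are not known exactly. Their poses are not given: they have to be found in the camera images.
- tongs: Steel spring tongs lying flat on the tool rest, 205 mm long, 18 mm high, about 90 g. Origin on the centre line, at the underside, midway between the black grip pads; x points to the jaws, z up. Two strip arms meet at a hinge barrel (radius 9 mm) at x = -90 mm. The jaws are shallow Vs, x = 66 to 105 mm; sprung open they clear the lens edge by about 10 mm all round and can be lowered over it.
- tongs_grip (a point): Point between the black grip pads on the outside of the arms, half-way up (9 mm above the underside, 43 mm above the table on the rest). Axes as tongs. The pads are 40 mm long (along x), 18 mm high; over the pads the tongs are 60 mm wide sprung open, 48 mm closed on the lens.
- tongs_jaws (a point): Point between the jaws where the lens centre belongs, 85 mm ahead of tongs_grip (tongs' +x), half-way up the jaws. Axes as tongs.
- tongs_left (a joint): Closing angle of each arm at the barrel, rad (both move alike): 0 sprung open, 0.07 closed on the lens, 0.11 closed on nothing (stop). Squeezing the pads takes about 8 N to start closing, 10 N at the lens; half of any more reaches the lens. Fingers set to about 56 mm, or a 5 to 7 N grip, carry the tongs still open; 25 to 30 N holds the lens firmly.
- tool_rest: Fixed aluminium rest plate, 190 x 100 x 6 mm, origin at the centre of its underside, x along the tongs. Two grey cross bars, 34 mm high and 12 mm thick, carry the tongs at x = -66 mm (60 mm wide) and x = 52 mm (100 mm wide); between them the fingers have room on both sides of the grip pads. Two thin pins (42 mm high) at the ends of the front bar (y = +-44 mm).
- lens: Round dark lens blank, 44 mm across, 12 mm thick in the middle, with a straight upright edge 1 to 9 mm above its flat underside, lying on the drip stand; origin at the centre of the underside. 30 g or so.
- lens_center (a point): Point on the lens axis, half-way up its edge (5 mm above the underside).
- drip_stand: Fixed white drip stand: foot disc 68 mm across, thin stem, small head 28 mm across with three rubber studs, 43 mm high. The lens overhangs the head by 8 mm all round. Origin at the centre of the underside.
- stand_top (a point): Centre of the top of the drip stand, 43 mm above the table.
- oil_pot: Brown screw-top pot with black lid, 47 mm across, 58 mm high, loose; origin at the centre of its underside. Bystander; it and the drip stand may stand in either place.
- white_bar: White bar of polishing compound, 30 x 60 x 30 mm, loose; origin at the centre of its underside. Bystander.
- brown_frame: Brown spectacle frame with folded temples, 48 x 140 x 14 mm, loose; origin at the centre of its underside. Bystander.
Things that resemble listed ones, but are neither listed nor needed, are in the scene too. There is more than one size of the tongs; the job needs the smaller.

How it is judged:
At the end, for the whole second after the job is handed in: Lens centre over 95 mm above the stand top, within 18 mm of the point between the jaws, moving under 3 cm/s; tongs closed on it (over 0.045 rad, over 0.5 N), gripped with over 1 N, over 100 mm above the table, clear of rest and stand; gripper not touching the lens (z of lens_center in the frame of stand_top above 0.095 m and contact force between tongs and lens above 0.5 N and value of joint tongs_left above 0.045 rad and distance between lens_center and tongs_jaws below 0.018 m and contact force between the fingers and tongs above 1 N and height (world z) of tongs_grip above 0.1 m and contact force between each of the fingers, the arm and lens below 0.05 N and contact force between tongs and drip_stand below 0.05 N and contact force between tongs and tool_rest below 0.05 N and linear speed of lens below 0.03 m/s); the arm keeps its last pose, push and grip.
It fails at once if the gripper or arm touches the lens (contact force between any of the fingers, the arm and lens above 0.3 N).
It fails at once if the oil pot, the white bar or the spectacle frame is pushed more than 3 cm or the pot is tipped over (distance of any of oil_pot, white_bar, brown_frame from where it was at the start of the episode above 0.03 m or angle between oil_pot's own z axis and vertical above 0.6 rad).
It also fails if it takes over 37 s, if anything falls off the work surface, if the arm or the gripper's body presses on something with over 40 N, if the wrist force passes 120 N, or if a joint passes its speed limit or range.

## Working session

There is one attempt and no reset: what is moved stays moved. The work goes in short steps, Python scripts to look and compute and a shell command to move; the robot and the scene stay as the last step left them, time stands still between calls to the robot, and variables do not carry over. Pictures are saved under pics/ and viewed, at most 12 in all, crops included, and the job is handed in when it is done.

```bash
mkdir -p pics; cat > h.py <<'E'
import numpy as np, cv2
from cell import arm
def ray(cam,pt,z):
    c=arm.get_calibration(cam);K=np.array(c["intrinsics"]);T=np.array(c["pose"])
    d=np.linalg.inv(K)@[pt[1],pt[0],1.]; d=T[:3,:3]@(d*[1,-1,-1]); o=T[:3,3]
    return o+d*(z-o[2])/d[2]
def proj(cam,p):
    c=arm.get_calibration(cam);K=np.array(c["intrinsics"]);T=np.array(c["pose"])
    q=T[:3,:3].T@(np.array(p)-T[:3,3]); q=K@(q*[1,-1,-1]); return q[:2][::-1]/q[2]
def save(cam,name,box=None,s=1):
    im=arm.get_image(cam)
    if box: im=im[box[0]:box[1],box[2]:box[3]]
    im=cv2.resize(im,None,fx=s,fy=s,interpolation=cv2.INTER_CUBIC)
    cv2.imwrite("pics/"+name,im[:,:,::-1])
E
python3 - <<'E'
from h import *
np.set_printoptions(precision=3,suppress=True)
save("top","top1.png"); 
print(arm.get_calibration("top"))
s=arm.observe();print(s)
for q,z in [("tongs_grip",.043),("tongs_jaws",.043),("tongs",.034),("lens_center",.048),("stand_top",.043),("tool_rest",0),("oil_pot",0),("white_bar",0),("brown_frame",0)]:
    for d in arm.place_of("top",q): print(q,round(d["conf"],2),np.array(d["point"]),ray("top",d["point"],z))
E
```

```text
{'intrinsics': array([[391.564,   0.   , 320.623],
       [  0.   , 391.564, 206.601],
       [  0.   ,   0.   ,   1.   ]]), 'pose': array([[-0.017,  0.985, -0.172,  0.376],
       [-1.   , -0.021, -0.02 , -0.026],
       [-0.024,  0.171,  0.985,  1.137],
       [ 0.   ,  0.   ,  0.   ,  1.   ]])}
{'clock': 0.05, 'joints': array([ 1.192,  0.435,  0.025,  1.574, -0.012,  1.134, -0.075]), 'dq': array([-0.001,  0.   ,  0.   , -0.001, -0.001,  0.001,  0.001]), 'joint_efforts': array([  0.004, -66.977,   0.99 , -31.549,  -0.061,   0.037,   0.   ]), 'position': array([ 0.17 , -0.601,  0.404]), 'ee_rot': array([-3.11 , -0.432,  0.001]), 'force': array([ 0.927, -0.619, -0.702]), 'ft_torque': array([-0.023,  0.041,  0.069]), 'gripper_force': 0.0, 'width': 1.001203485661225}
tongs_grip 0.73 [234.4 460.2] [ 0.48  -0.39   0.043]
tongs_grip 0.51 [231.4 378.7] [ 0.493 -0.165  0.043]
tongs_jaws 0.92 [237.9 420.6] [ 0.473 -0.28   0.043]
tongs_jaws 0.67 [206.  375.6] [ 0.565 -0.159  0.043]
tongs_jaws 0.36 [233.9 379.3] [ 0.486 -0.166  0.043]
tongs 0.86 [233.8 458.3] [ 0.483 -0.388  0.034]
tongs 0.64 [233.2 378.5] [ 0.489 -0.165  0.034]
lens_center 0.65 [217.1 218.5] [0.542 0.286 0.048]
stand_top 0.75 [215.8 215.4] [0.547 0.296 0.043]
stand_top 0.16 [235.9 374.9] [ 0.481 -0.154  0.043]
tool_rest 0.64 [236.7 375.7] [ 0.483 -0.161  0.   ]
oil_pot 0.61 [195.1 287.9] [0.611 0.094 0.   ]
white_bar 0.73 [156.4 358.5] [ 0.725 -0.119  0.   ]
white_bar 0.36 [222.4 216.9] [0.534 0.304 0.   ]
brown_frame 0.56 [291.5 189. ] [0.336 0.378 0.   ]
```

View pics/top1.png

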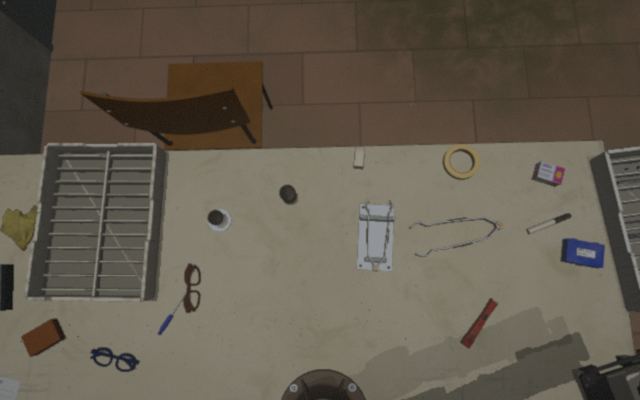

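The picture shows two tongs: one on the grey rest plate around (375,236) with its jaws up (+x), and a larger pair loose on the table around (455,236). The rest pair is smaller and sits on the tool rest, so it fits. The lens on its white stand is at about (217,217), and the pot at (288,193). I'll confirm both in a crop.

```bash
python3 - <<'E'
from h import *
np.set_printoptions(precision=3,suppress=True)
im=arm.get_image("top")
a=cv2.resize(im[190:280,340:420],None,fx=5,fy=5,interpolation=cv2.INTER_CUBIC)
b=cv2.resize(im[180:270,190:250],None,fx=5,fy=5,interpolation=cv2.INTER_CUBIC)
cv2.imwrite("pics/crop1.png",np.hstack([a,b])[:,:,::-1])
save("side","side1.png")
for q in ["tongs_grip","tongs_jaws","lens_center","stand_top","tool_rest"]:
    for d in arm.place_of("side",q): print(q,round(d["conf"],2),np.array(d["point"]),ray("side",d["point"],dict(tool_rest=0).get(q,.045)))
E
```

```text
tongs_grip 0.62 [156.8 379.5] [ 0.471 -0.337  0.045]
tongs_grip 0.56 [181.7 360.7] [ 0.484 -0.149  0.045]
tongs_jaws 0.94 [172.6 336.2] [ 0.574 -0.181  0.045]
tongs_jaws 0.5 [172.4 374.6] [ 0.459 -0.222  0.045]
tongs_jaws 0.28 [263.8 289.8] [0.534 0.291 0.045]
lens_center 0.59 [264.5 285.5] [0.543 0.297 0.045]
stand_top 0.72 [264.8 287.3] [0.538 0.297 0.045]
tool_rest 0.97 [194.3 361.8] [ 0.479 -0.15   0.   ]
```

View pics/crop1.png

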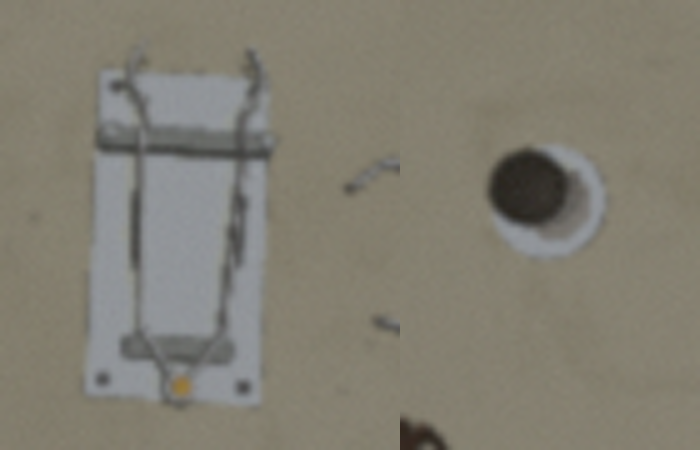

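View pics/side1.png

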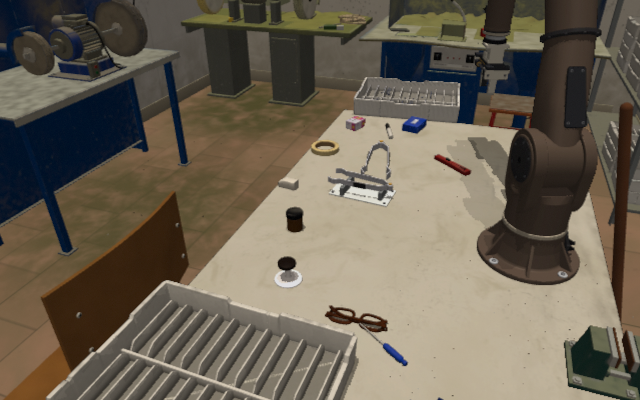

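Confirmed: the pair on the rest is the smaller one, hinge (yellow cap) at about (376,267), pads at columns 367 and 388 on row 236, jaws at the top. The lens is the dark disc at (215,217). Next I work out the move to hover above the tongs.

```bash
cat >> h.py <<'E'
from scipy.spatial.transform import Rotation as Ro
np.set_printoptions(precision=4,suppress=True)
def go(target,yaw):
    "shift in tool axes for the GRASP POINT to reach target and roll for tool x at yaw"
    s=arm.observe();R=Ro.from_rotvec(s["ee_rot"]).as_matrix()
    g=np.array(s["position"])+R[:,2]*.159
    y=np.arctan2(R[1,0],R[0,0])
    print("grasp",g,"yaw",y,"axis",R[:,2],"shift",R.T@(np.array(target)-g),"roll",-(yaw-y),"t",s["clock"],"f",s["force"],s["width"]*.0918,s["gripper_force"])
E
python3 - <<'E'
from h import *
h=ray("top",(267,376.2),.052);p=ray("top",(235.8,377.5),.043)
print(h,p,np.arctan2(*(p-h)[1::-1]))
print("lens",ray("top",(217.4,215.6),.05))
go([.487,-.160,.20],0)
E
```

```text
[ 0.3948 -0.1527  0.052 ] [ 0.4809 -0.1609  0.043 ] -0.09518611699226748
lens [0.5411 0.2933 0.05  ]
grasp [ 0.1702 -0.6014  0.2457] yaw 0.2756887164924202 axis [-0.  0. -1.] shift [ 0.425  -0.3385  0.0457] roll 0.2756887164924202 t 0.85 f [-0.2194 -0.5034  0.2264] 0.09178271368752272 0.0
```

```bash
python3 -m inch '0.035 -0.03 0 0 0.0918; 0.07 -0.06 0 0 0.0918; 0.105 -0.09 0 0 0.0918; 0.14 -0.115 0 0 0.0918; 0.18 -0.14 0 0 0.0918'
python3 -m inch '0.035 -0.03 0 0 0.0918; 0.07 -0.06 0 0 0.0918; 0.105 -0.09 0 0 0.0918; 0.14 -0.115 0 0 0.0918; 0.18 -0.14 0 0 0.0918'
python3 -m inch '0.03 -0.025 0.02 0.12 0.0918; 0.065 -0.06 0.045 0.24 0.0918; 0.065 -0.06 0.045 0.34 0.0918; 0.065 -0.06 0.045 0.34 0.0918; 0.065 -0.06 0.045 0.34 0.0918'
python3 - <<'E'
from h import *
save("wrist","w1.png")
for q,z in [("tongs_grip",.043),("tongs_jaws",.043),("tongs",.034),("tool_rest",0)]:
    for d in arm.place_of("wrist",q): print(q,round(d["conf"],2),np.array(d["point"]),ray("wrist",d["point"],z))
go([.483,-.160,.20],-.07)
E
```

```text
clock: 1.35
position: [0.3055, -0.4164, 0.405]
ee_rot: [3.111, 0.43, -0.0]
force: [1.6, -0.5, 0.1]
width: 1.003
gripper_force: 0.0
clock: 1.85
position: [0.4407, -0.2326, 0.4051]
ee_rot: [3.111, 0.43, 0.0]
force: [0.7, -1.3, 0.2]
width: 1.002
gripper_force: 0.0
clock: 2.35
position: [0.4864, -0.1592, 0.36]
ee_rot: [3.139, -0.097, 0.0]
force: [0.3, -0.2, 0.3]
width: 1.003
gripper_force: 0.0
tool_rest 0.69 [175.7 318.9] [ 0.4837 -0.1622  0.    ]
grasp [ 0.4864 -0.1597  0.2012] yaw -0.0651815996099481 axis [ 0.0008 -0.0005 -1.    ] shift [-0.0034  0.0005  0.0012] roll 0.004818400390051908 t 2.6 f [-0.1109  0.1051  0.5856] 0.09184270155043747 0.0
```

View pics/w1.png

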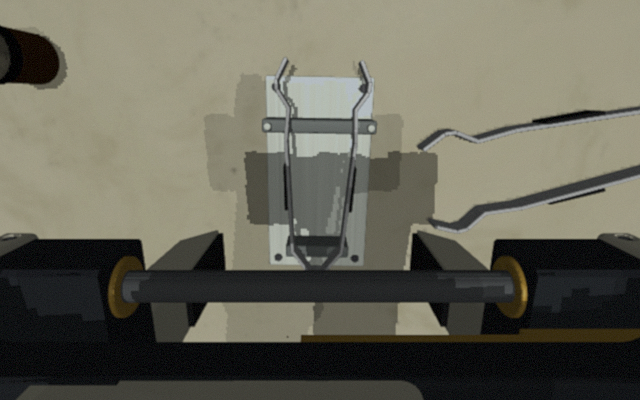

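The tongs sit centred in the wrist view: pads at about (286,188) and (352,188), front bar pins at (267,127) and (372,128), jaw tips at (284,62) and (363,65).

```bash
python3 - <<'E'
from h import *
P=lambda c,r,z:ray("wrist",(r,c),z)
a,b=P(286,188,.043),P(352,188,.043)
print("pads",a,b,(a+b)/2)
p,q=P(267,127,.042),P(372,128,.042); print("pins",p,q,(p+q)/2, "yaw",np.arctan2(*(p-q)[1::-1])-np.pi/2, np.linalg.norm(p-q))
t,u=P(284,62,.048),P(363,65,.048);print("tips",t,u,(t+u)/2)
c=[P(278,258,.006),P(357,258,.006)];print("screws",c)
E
```

```text
pads [ 0.484 -0.133  0.043] [ 0.4803 -0.1909  0.043 ] [ 0.4821 -0.162   0.043 ]
pins [ 0.5376 -0.1216  0.042 ] [ 0.531  -0.2098  0.042 ] [ 0.5343 -0.1657  0.042 ] yaw -0.0742153992579968 0.08841357149115964
tips [ 0.5872 -0.1411  0.048 ] [ 0.581 -0.203  0.048] [ 0.5841 -0.172   0.048 ]
screws [array([ 0.3999, -0.1139,  0.006 ]), array([ 0.3945, -0.1965,  0.006 ])]
```

```bash
python3 -m inch '-0.006 0.002 0.04 0.013 0.0918; -0.006 0.002 0.08 0.013 0.0918; -0.006 0.002 0.12 0.013 0.0918; -0.006 0.002 0.145 0.013 0.0918; -0.006 0.002 0.159 0.013 0.0918'
python3 - <<'E'
from h import *
go([.481,-.162,.043],-.078)
E
```

```text
clock: 3.1
position: [0.4796, -0.1606, 0.1988]
ee_rot: [-3.139, 0.122, 0.004]
force: [-0.3, 0.7, 0.2]
width: 0.997
gripper_force: 0.0
grasp [ 0.4792 -0.1605  0.0398] yaw -0.07754736198610518 axis [-0.0024  0.0005 -1.    ] shift [ 0.0019  0.0013 -0.0032] roll 0.00045263801389482106 t 3.1 f [-0.3162  0.7226  0.1603] 0.09148523434420554 0.0
```

```bash
python3 -m inch '0.001 0.001 -0.001 0 0.08; 0.001 0.001 -0.001 0 0.068; 0.001 0.001 -0.001 0 0.056; 0.001 0.001 -0.001 0 0.056; 0.001 0.001 -0.001 0 0.056' 7; python3 -m inch '0 0 0 0 0.056; 0 0 0 0 0.056; 0 0 0 0 0.056; 0 0 0 0 0.056; 0 0 0 0 0.056' 7; python3 - <<'E'
from h import *
go([.481,-.162,.043],-.078)
E
```

```text
clock: 3.6
position: [0.4817, -0.1613, 0.2026]
ee_rot: [3.139, -0.121, 0.003]
force: [-0.7, 0.7, 5.8]
width: 0.661
gripper_force: 7.0
clock: 4.1
position: [0.4817, -0.1613, 0.2026]
ee_rot: [3.139, -0.121, 0.002]
force: [-1.7, 0.4, 7.5]
width: 0.658
gripper_force: 7.0
grasp [ 0.482  -0.1614  0.0436] yaw -0.07726859431834983 axis [ 0.0015 -0.0005 -1.    ] shift [-0.0009  0.0007  0.0006] roll 0.0007314056816501713 t 4.1 f [-1.7457  0.3876  7.5332] 0.06043713984518835 7.010272602692567
```

```bash
python3 -m inch '0 0 -0.01 0 0.056; 0 0 -0.02 0 0.056; 0 0 -0.04 0 0.056; 0 0 -0.07 0 0.056; 0 0 -0.10 0 0.056' 7
python3 - <<'E'
from h import *
go([.481,-.162,.14],0)
save("wrist","w2.png"); save("side","side2.png",(100,250,280,440),4)
for q in ("tongs_jaws","tongs_grip","tongs_left"):
    for d in arm.place_of("wrist",q): print(q,round(d["conf"],2),np.array(d["point"]),ray("wrist",d["point"],.14))
E
```

```text
clock: 4.6
position: [0.4811, -0.1611, 0.3033]
ee_rot: [-3.139, 0.121, 0.001]
force: [0.4, 0.5, -1.1]
width: 0.66
gripper_force: 7.0
grasp [ 0.481  -0.1611  0.1443] yaw -0.0771386320526484 axis [-0.0003  0.0002 -1.    ] shift [0.0001 0.0009 0.0043] roll -0.0771386320526484 t 4.6 f [ 0.3563  0.4958 -1.0888] 0.06055519628492794 6.989677052424668Traceback (most recent call last):
  File "<stdin>", line 5, in <module>
ValueError: it knows: brown_frame, drip_stand, lens, lens_center, oil_pot, stand_top, tongs, tongs_grip, tongs_jaws, tool_rest, white_bar
```

View pics/w2.png

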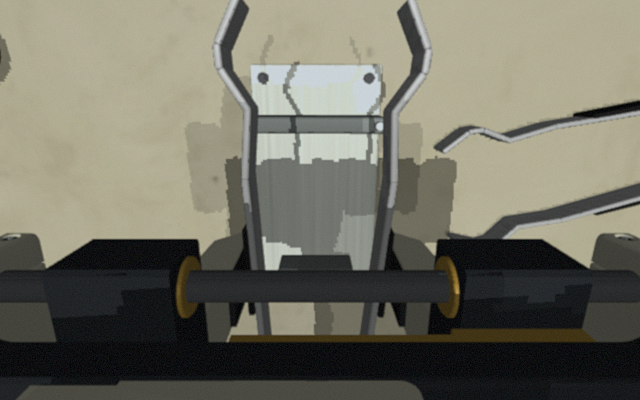

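View pics/side2.png

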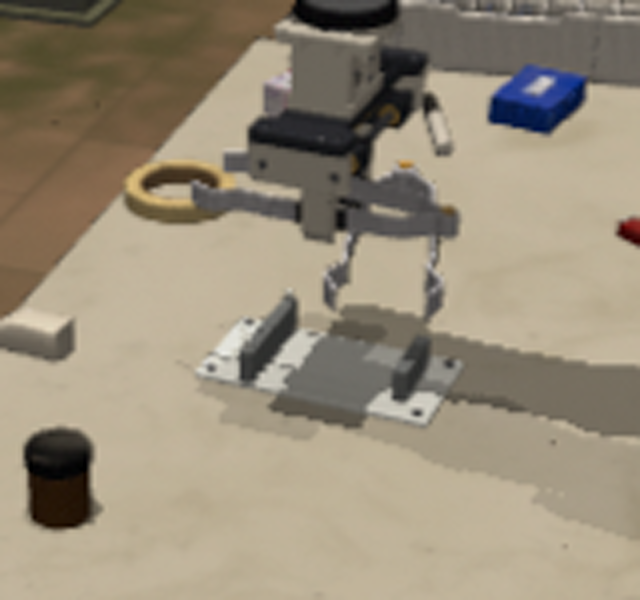

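The tongs came off the rest still open, roughly level, and well gripped. Now I carry them over to a spot above the lens.

```bash
python3 -m inch '0 -0.015 0 0 0.056; 0 -0.04 0 0 0.056; -0.01 -0.075 0 0 0.056; -0.02 -0.11 0 0 0.056; -0.03 -0.15 0 0 0.056' 7
python3 -m inch '0 -0.04 0 0 0.056; -0.01 -0.08 0 0 0.056; -0.02 -0.12 0 0 0.056; -0.025 -0.155 0 0 0.056; -0.03 -0.19 0 0 0.056' 7
python3 -m inch '0 -0.035 0 -0.02 0.056; 0 -0.065 0 -0.04 0.056; 0 -0.09 0 -0.06 0.056; 0 -0.105 0 -0.077 0.056; 0 -0.11 0 -0.077 0.056' 7
python3 -m inch '0 0 0 0 0.056; 0 0 0 0 0.056;0 0 0 0 0.056' 7
python3 - <<'E'
from h import *
go([.456,.293,.144],0)
save("wrist","w3.png"); save("side","side3.png",(170,320,210,370),4)
for c in ("wrist","side","top"):
  if c=="top": arm.get_image(c)
  for q,z in (("tongs_jaws",.144),("tongs_grip",.144),("lens_center",.048),("stand_top",.043)):
    for d in arm.place_of(c,q): print(c,q,round(d["conf"],2),np.array(d["point"]),ray(c,d["point"],z))
E
```

```text
clock: 5.3
position: [0.4621, -0.0087, 0.3007]
ee_rot: [3.139, -0.123, -0.003]
force: [0.4, 0.5, -0.1]
width: 0.66
gripper_force: 7.0
clock: 5.8
position: [0.4468, 0.1837, 0.3008]
ee_rot: [3.138, -0.12, -0.003]
force: [-0.1, 0.5, -0.7]
width: 0.663
gripper_force: 7.0
clock: 6.3
position: [0.4559, 0.2933, 0.3009]
ee_rot: [3.141, 0.003, -0.002]
force: [-0.3, -0.8, -0.8]
width: 0.656
gripper_force: 7.0
clock: 6.6
position: [0.4565, 0.2907, 0.3016]
ee_rot: [3.141, -0.004, -0.0]
force: [0.7, -0.1, -1.0]
width: 0.655
gripper_force: 7.0
grasp [0.4565 0.2905 0.1426] yaw -0.0022802396846669363 axis [-0.0001 -0.0009 -1.    ] shift [-0.0005 -0.0025 -0.0014] roll -0.0022802396846669363 t 6.6 f [ 0.6583 -0.0767 -0.9528] 0.06015282627989577 6.990414816464181
wrist lens_center 0.84 [ 74.4 310. ] [0.5429 0.2952 0.048 ]
wrist lens_center 0.16 [300.4 234.5] [0.3804 0.3536 0.048 ]
side tongs_jaws 0.71 [227.5 281.9] [0.5506 0.2888 0.144 ]
side tongs_jaws 0.68 [171.7 374. ] [ 0.4196 -0.0431  0.144 ]
side tongs_grip 0.91 [239.7 316.8] [0.459  0.3069 0.144 ]
side tongs_grip 0.76 [157.3 378.3] [ 0.43   -0.1344  0.144 ]
side lens_center 0.63 [278.1 288.1] [0.5163 0.3434 0.048 ]
side lens_center 0.62 [262.3 284.2] [0.5475 0.2941 0.048 ]
side lens_center 0.36 [187.8 283.9] [ 0.6908 -0.0322  0.048 ]
side stand_top 0.63 [265.2 285.5] [0.543  0.2974 0.043 ]
top tongs_jaws 0.87 [238.1 419.1] [ 0.4634 -0.2529  0.144 ]
top tongs_jaws 0.62 [212.7 203.2] [0.5398 0.2983 0.144 ]
top tongs_grip 0.6 [228.8 458.4] [ 0.485  -0.3531  0.144 ]
top stand_top 0.53 [219.2 217.5] [0.5369 0.2898 0.043 ]
```

View pics/w3.png

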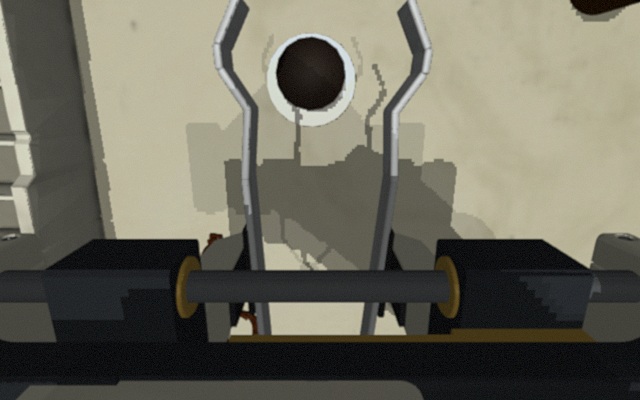

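View pics/side3.png

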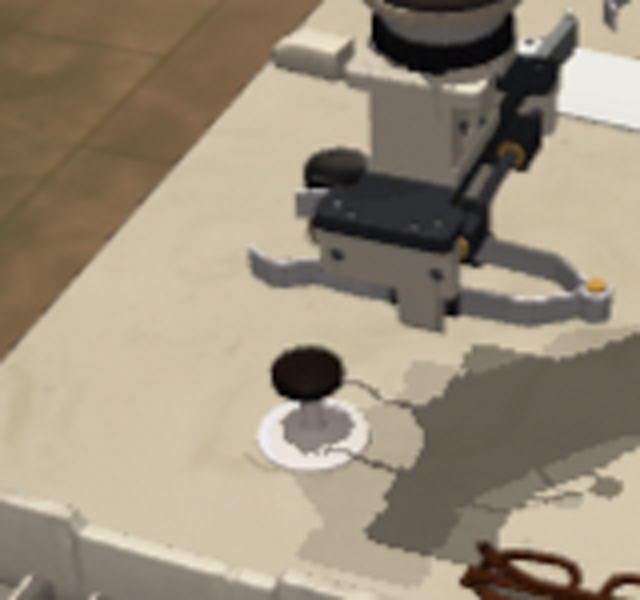

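The tongs straddle the lens in plan. In the wrist view the lens is at (310,74), the jaw V corners at (216,48) and (430,50), and the jaw roots at (249,107) and (392,108). In the side view the tongs look level above the lens.

```bash
python3 - <<'E'
from h import *
s=arm.observe();print(s["position"])
P=lambda c,r,z:ray("wrist",(r,c),z)
for z in (.142,.150,.155): 
  for n,a,b in (("V",(218,48),(430,50)),("root",(249,107),(392,108)),("tip",(240,2),(407,2))):
    p,q=P(*a,z),P(*b,z); print(z,n,(p+q)/2,np.linalg.norm(p-q))
print("lens",P(310,73.5,.05)); print("stand foot c",P(311,80,0))
reg=arm.get_image("wrist")
d=arm.silhouettes("wrist","lens")[0]; r,c=np.nonzero(d["region"]);print(r.min(),r.max(),c.min(),c.max(),P((c.min()+c.max())/2,(r.min()+r.max())/2,.0505))
E
```

```text
[0.4563 0.2921 0.3017]
0.142 V [0.546  0.2885 0.142 ] 0.07877247123398369
0.142 root [0.5249 0.2898 0.142 ] 0.05546661374221422
0.142 tip [0.5617 0.2888 0.142 ] 0.060017406994199926
0.15 V [0.545  0.2887 0.15  ] 0.07424860557046632
0.15 root [0.5251 0.2899 0.15  ] 0.052281192421171165
0.15 tip [0.5598 0.289  0.15  ] 0.05657063577500185
0.155 V [0.5443 0.2888 0.155 ] 0.07142118953076808
0.155 root [0.5252 0.2899 0.155 ] 0.05029030409551929
0.155 tip [0.5586 0.289  0.155 ] 0.05441640376300306
lens [0.5432 0.2957 0.05  ]
stand foot c [0.5416 0.2959 0.    ]
37 109 280 347 [0.5434 0.2935 0.0505]
```

```bash
python3 -m inch '0 -0.005 0.02 0 0.056; 0 -0.005 0.04 0 0.056; 0 -0.005 0.055 0 0.056; 0 -0.005 0.068 0 0.056; 0 -0.005 0.068 0 0.056' 7
python3 -m inch '0 0 0 0 0.056; 0 0 0 0 0.056;0 0 0 0 0.056' 7
python3 - <<'E'
from h import *
go([.456,.293,.072],0)
save("wrist","w4.png",(0,130,180,470),2.7); 
P=lambda c,r,z:ray("wrist",(r,c),z)
for d in arm.silhouettes("wrist","lens"):
  r,c=np.nonzero(d["region"]);print(d["conf"],r.min(),r.max(),c.min(),c.max(),P((c.min()+c.max())/2,(r.min()+r.max())/2,.0505))
for n,a,b in (("V",(218,48),(430,50)),("root",(249,107),(392,108)),("tip",(240,2),(407,2))):
    p,q=P(*a,.078),P(*b,.078); print(n,(p+q)/2,np.linalg.norm(p-q))
E
```

```text
clock: 7.95
position: [0.4558, 0.2966, 0.2321]
ee_rot: [3.14, -0.0, -0.004]
force: [-0.1, -0.9, -1.2]
width: 0.66
gripper_force: 7.0
clock: 8.25
position: [0.4566, 0.2973, 0.2345]
ee_rot: [-3.141, 0.001, -0.002]
force: [-0.0, -0.1, -0.3]
width: 0.661
gripper_force: 7.0
grasp [0.4568 0.2974 0.0755] yaw -0.00038191135258530456 axis [ 0.0012  0.0008 -1.    ] shift [-0.0008  0.0044  0.0035] roll -0.00038191135258530456 t 8.25 f [-0.0322 -0.0641 -0.264 ] 0.06068033603117454 6.99042288290002
V [0.5459 0.2938 0.078 ] 0.07689543405192853
root [0.5253 0.295  0.078 ] 0.05413808832730066
tip [0.5612 0.294  0.078 ] 0.05859332828607792
```

View pics/w4.png

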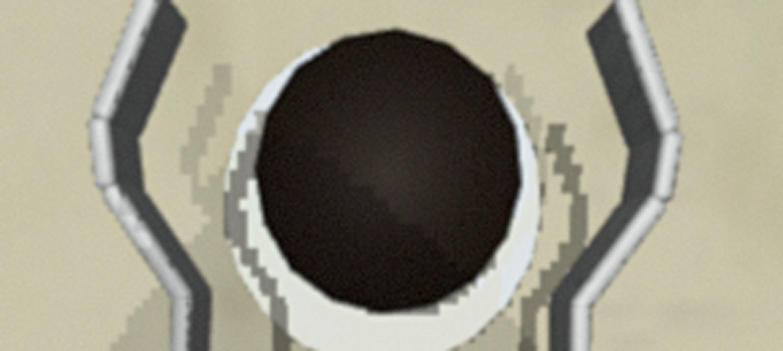

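The lens is centred at crop (389,170), image (324,63). The jaw V corners are at crop (96,155) and (678,157), giving an image centre of about (323.5,57). Gaps look even on both sides.

```bash
python3 - <<'E'
from h import *
P=lambda c,r,z:ray("wrist",(r,c),z)
C=lambda x,y,z:P(180+x/2.7,y/2.7,z)
# lens: edge at z .048-.052
print("lens",C(389,170,.051),np.linalg.norm(C(257,170,.051)-C(521,170,.051)))
for z in (.078,.084):print("V",(C(100,155,z)+C(672,155,z))/2,"tops flat ends",C(100,120,z),C(105,187,z),"root",(C(180,295,z)+C(582,295,z))/2)
z=.066; print("Vbottom inner",(C(140,165,z)+C(627,172,z))/2, C(140,135,z),C(140,190,z))
E
```

```text
lens [0.5436 0.2933 0.051 ] 0.04293419984742037
V [0.543  0.2942 0.078 ] tops flat ends [0.5474 0.3325 0.078 ] [0.5389 0.3324 0.078 ] root [0.5246 0.2948 0.078 ]
V [0.5424 0.2942 0.084 ] tops flat ends [0.5466 0.3309 0.084 ] [0.5385 0.3308 0.084 ] root [0.5248 0.2948 0.084 ]
Vbottom inner [0.5424 0.2943 0.066 ] [0.547 0.33  0.066] [0.5394 0.3305 0.066 ]
```

```bash
python3 - <<'E'
from h import *
# side3: hover pose, grip (.4565,.2915,.1426): predict pixels in crop coords for level tongs
for n,p in (("barrel top",[.3665,.2905,.1516]),("tip L top",[.5615,.320,.1516]),("tip L bot",[.5615,.320,.1336]),("tip R top",[.5615,.261,.1516]),("barrel bot",[.3575,.2905,.1336])):
    r,c=proj("side",p); r2,_=proj("side",np.array(p)+[0,0,.01]); print(n,(c-210)*4,(r-170)*4,"10mm up:",(r2-r)*4)
E
```

```text
barrel top 598.276305711872 283.5380156402118 10mm up: -15.095945366480123
tip L top 246.2893975155696 245.20984541709538 10mm up: -14.806895460528835
tip L bot 248.23346793783662 271.51046723637705 10mm up: -14.55609293651753
tip R top 289.064277426698 190.03812762807468 10mm up: -14.423484348493844
barrel bot 613.1747737469743 313.62755928657236 10mm up: -14.853725065438539
```

Tongs are level within about 3 mm and centred within about 1 mm. Lowering.

```bash
python3 -m inch '0.001 0.001 0.006 0 0.056; 0.001 0.001 0.012 0 0.056; 0.001 0.001 0.018 0 0.056; 0.001 0.001 0.023 0 0.056; 0.001 0.001 0.026 0 0.056' 7
python3 -m inch '0 0 0 0 0.056; 0 0 0 0 0.056;0 0 0 0 0.056' 7
python3 - <<'E'
from h import *
go([.457,.293,.049],0)
a=cv2.resize(arm.get_image("wrist")[0:130,180:470],None,fx=2.6,fy=2.6,interpolation=cv2.INTER_CUBIC)
b=cv2.resize(arm.get_image("side")[220:290,240:380],None,fx=5.3,fy=3.7,interpolation=cv2.INTER_CUBIC)[:, :a.shape[1]]
b=cv2.copyMakeBorder(b,0,0,0,a.shape[1]-b.shape[1],cv2.BORDER_CONSTANT)
cv2.imwrite("pics/m5.png",np.vstack([a,b])[:,:,::-1]); print(a.shape,b.shape)
E
```

```text
clock: 8.85
position: [0.4571, 0.296, 0.2069]
ee_rot: [3.141, -0.0, -0.001]
force: [0.3, 0.2, -0.6]
width: 0.662
gripper_force: 7.0
clock: 9.15
position: [0.4574, 0.2962, 0.2079]
ee_rot: [-3.141, 0.0, -0.0]
force: [-0.3, 0.5, -0.2]
width: 0.657
gripper_force: 7.0
grasp [0.4574 0.2962 0.0489] yaw -0.000234004338855944 axis [ 0.0003  0.0002 -1.    ] shift [-0.0004  0.0032 -0.0001] roll -0.000234004338855944 t 9.15 f [-0.2992  0.5412 -0.1904] 0.06034768251738114 6.9904302536269824
(338, 754, 3) (259, 754, 3)
```

View pics/m5.png

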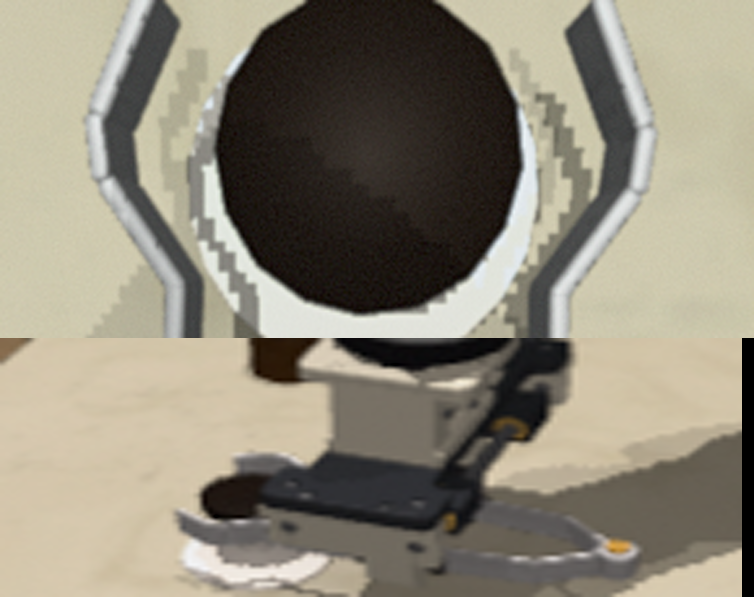

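The lens sits centred between the jaws: gaps are 84 and 82 px left and right, and lens centre row 152 matches V row 150. One quick height check before squeezing.

```bash
python3 - <<'E'
from h import *
for n,p in (("barrel top",[.3675,.294,.058]),("tip L top",[.5625,.323,.058]),("tip L bot",[.5625,.323,.040]),("tip R top",[.5625,.264,.058]),("lens edge top far",[.5435,.2935-.022,.052]),("lens left",[.5655,.2935,.05])):
    r,c=proj("side",p); print(n,(c-240)*5.3,(r-220)*3.7+338)
E
```

```text
barrel top 622.0291748178931 542.8146576214901
tip L top 175.32699756819684 504.5058663523258
tip L bot 177.73363848344022 526.8349138986532
tip R top 229.4595521304729 450.3472556991514
lens edge top far 261.87682270061424 470.2396712184765
lens left 197.8117401754071 485.7584113104415
```

```bash
python3 -m inch '0 0 -0.001 0 0.054; 0 0 -0.001 0 0.052; 0 0 -0.001 0 0.050; 0 0 -0.001 0 0.048; 0 0 -0.001 0 0.046' 28
python3 -m inch '0 0 0 0 0.044; 0 0 0 0 0.042;0 0 0 0 0.04;0 0 0 0 0.04;0 0 0 0 0.04' 28
python3 -m inch '0 0 -0.005 0 0.04; 0 0 -0.01 0 0.04; 0 0 -0.02 0 0.04;0 0 -0.035 0 0.04; 0 0 -0.05 0 0.04' 28
python3 - <<'E'
from h import *
go([.457,.293,.049],0)
a=cv2.resize(arm.get_image("wrist")[0:130,180:470],None,fx=2.6,fy=2.6,interpolation=cv2.INTER_CUBIC)
b=cv2.resize(arm.get_image("side")[210:280,240:380],None,fx=5.3,fy=3.7,interpolation=cv2.INTER_CUBIC)[:, :a.shape[1]]
b=cv2.copyMakeBorder(b,0,0,0,a.shape[1]-b.shape[1],cv2.BORDER_CONSTANT)
cv2.imwrite("pics/m6.png",np.vstack([a,b])[:,:,::-1])
E
```

```text
clock: 9.75
position: [0.4573, 0.2961, 0.2087]
ee_rot: [-3.142, 0.0, -0.0]
force: [0.6, -0.4, -0.7]
width: 0.517
gripper_force: 27.9
clock: 10.25
position: [0.4573, 0.2961, 0.2087]
ee_rot: [3.142, -0.0, 0.0]
force: [-0.3, 0.4, -0.7]
width: 0.516
gripper_force: 27.9
clock: 10.75
position: [0.4572, 0.2961, 0.2599]
ee_rot: [-3.141, 0.0, -0.0]
force: [-0.1, 0.8, -0.6]
width: 0.52
gripper_force: 27.9
grasp [0.4573 0.2961 0.1009] yaw -0.0002018514870755975 axis [ 0.0001  0.0001 -1.    ] shift [-0.0003  0.0031  0.0519] roll -0.0002018514870755975 t 10.75 f [-0.1261  0.7538 -0.643 ] 0.047691066772534554 27.910161316394806
```

View pics/m6.png

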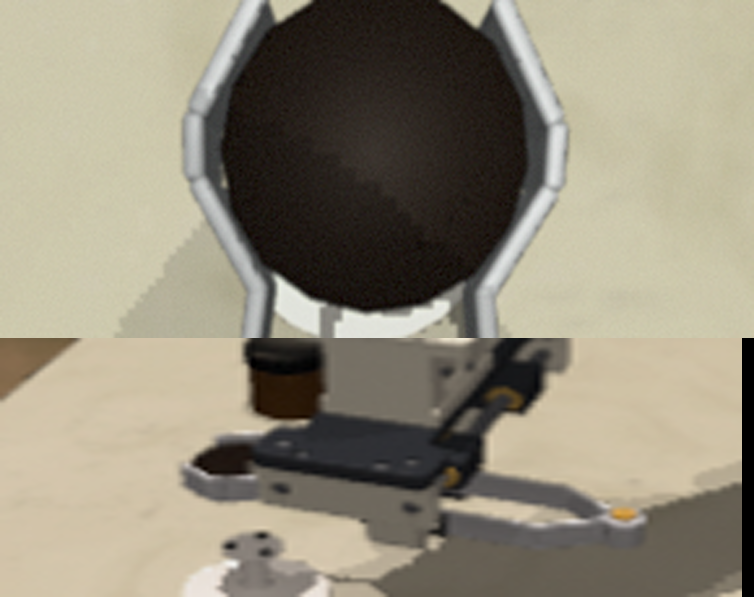

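The jaws have closed on the lens (opening 47.7 mm, grip 27.9 N) and it is off the stand, whose bare studs show at about (255,545). I'll lift further so it clears 10 cm with margin.

```bash
python3 -m inch '0 0 -0.015 0 0.04; 0 0 -0.035 0 0.04; 0 0 -0.055 0 0.04;0 0 -0.075 0 0.04; 0 0 -0.09 0 0.04' 28
python3 -m inch '0 0 -0.01 0 0.04; 0 0 -0.015 0 0.04; 0 0 -0.015 0 0.04;0 0 -0.015 0 0.04; 0 0 -0.015 0 0.04' 28
python3 -m inch '0 0 0 0 0.04; 0 0 0 0 0.04;0 0 0 0 0.04;0 0 0 0 0.04;0 0 0 0 0.04' 28
python3 - <<'E'
from h import *
go([.457,.293,.2],0)
arm.get_image("wrist"); arm.get_image("side")
for c in ("wrist","side"):
  for q in ("lens_center","tongs_jaws"):
    for d in arm.place_of(c,q): print(c,q,round(d["conf"],2),np.array(d["point"]),ray(c,d["point"],.205))
print(proj("side",[.5425,.2935,.205]))
E
```

```text
clock: 11.35
position: [0.4573, 0.2961, 0.3496]
ee_rot: [-3.141, 0.0, -0.001]
force: [-0.5, 0.1, -1.9]
width: 0.521
gripper_force: 27.9
clock: 11.85
position: [0.4571, 0.2959, 0.3629]
ee_rot: [3.141, -0.0, -0.002]
force: [0.6, -0.9, -0.5]
width: 0.515
gripper_force: 27.9
clock: 12.35
position: [0.4573, 0.2961, 0.3637]
ee_rot: [3.142, -0.0, 0.0]
force: [0.2, -0.2, -0.9]
width: 0.516
gripper_force: 27.9
grasp [0.4573 0.2961 0.2047] yaw -0.00024109763914408936 axis [ 0.     -0.0001 -1.    ] shift [-0.0003  0.0031  0.0047] roll -0.00024109763914408936 t 12.35 f [ 0.2206 -0.164  -0.93  ] 0.047402457462717665 27.909973561763763
wrist lens_center 0.75 [ 64.  325.4] [0.5417 0.292  0.205 ]
side lens_center 0.63 [209.9 281. ] [0.541  0.3077 0.205 ]
side tongs_jaws 0.88 [209.2 281.3] [0.5416 0.3049 0.205 ]
side tongs_jaws 0.77 [173.6 378.1] [0.3816 0.076  0.205 ]
[206.5026 283.0193]
```

```bash
python3 -c "
from cell import arm
print(arm.sign_off())"
```

```text
the job is handed in; nothing more can be done
None
```

I handed the job in at about 12.5 s of the 37 s allowed: the tongs hold the lens about 15 cm above its stand with a 28 N grip, and the gripper still holds the tongs; `sign_off` returned no verdict.

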